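# Unload the glue press and return each slab to its rough

### The arm

A 6-joint arm with a two-finger parallel gripper is mounted at the origin on a cart in front of the work surface, level with it; the furniture and walls round the work are solid. World frame = base frame: x ahead of the robot, y to its left, z up, the work surface at z = 0. Lengths are in m, angles in rad, forces in N, time in s.
With the tool pointing down it reaches from about 0.35 to 0.975 m from the base axis. Payload 7.1 kg.
Tool frame: the origin (TCP) lies on the front face of the gripper's body, between the roots of the fingers; the fingertips stand 80 mm ahead of it and the grasp point (between the pads) lies 61 mm ahead of it; z points along the fingers, y is the line along which they close (so a half turn about z gives the same grasp; the last joint's range is limited). The gripper opens to 88 mm and grips with 3 to 60 N. Pads are 20 mm wide; open, the fingers measure 115 mm over their backs; the gripper's body (75 mm by 178 mm) begins 61 mm behind the grasp point.
Start: joints at [-1.144, 0.423, 1.63, -0, 1.089, -0.019], TCP at [0.27, -0.564, 0.303] pointing down, gripper open.
Joint ranges: [-3, 3], [-0.9, 2.11], [0.09, 2.58], [-1.31, 4.45], [0.11, 2.69], [-2.54, 2.54]. Speed limits (rad/s): [2.39, 2.39, 3.01, 3.14, 3.14, 3.14].

### API

Orientations are given as [roll, pitch, yaw] about the fixed x, y, z axes, in that order (R = Rz(yaw) Ry(pitch) Rx(roll)).
In Python, from workcell import observe, vision, ticket gives the robot as it stands.
- The arm moves only by the tool send_path, called after ">>>" as name(argument=value, ...), one argument or row to a line, values as JSON. Schema: {"type":"object","properties":{"rows":{"type":"array","items":{"type":"array","prefixItems":[{"type":"number"},{"type":"array","items":{"type":"number"},"minItems":3,"maxItems":3},{"type":"number"}],"minItems":3,"maxItems":3},"minItems":1,"maxItems":12},"force":{"type":"number"},"only":{"type":"string"},"quiet":{"type":"boolean"},"lines":{"type":"string"}},"required":["rows"],"additionalProperties":false}. rows is a list of rows, 1 to 12 of them, each written [opening, [dx, dy, dz], turn]: the finger opening in m, then dx, dy, dz in normalised numbers (1 is 1 m), then a turn about the tool's z in fractions of the full range, 1 being 2 rad; each row is the pose to reach, as a shift and turn from the pose commanded when the call began, along the tool's axes at that moment; what a row does not reach only later rows make up. A row lasts 1/10 s, in which the tool goes at most 0.05 m and 0.15 rad, less where a joint would pass 70% of its speed; a pose out of reach is approached as far as the arm can. The fingers move at their own pace and stop on an object; force is the grip in N (left out, the last holds). Time passes only in rows, so rows that do not move let the fingers close. The tool returns the time, the measured TCP pose, the force, the opening and the grip force at its end. only (a regular expression) keeps the lines of the reply that match it, lines (a string "A,B") keeps lines A to B, and quiet returns only ok. Input that does not fit is refused with a message, and nothing moves.
- observe(): the state, without advancing time (a new reading comes with each control period).
- vision.snapshot(name): name is "scene" or "side" or "wrist"; returns (picture, depth): 480x640x3 uint8, blue, green, red; 480x640 float32, m along the optical axis (not along the pixel's ray), 0 where there is no reading.
- vision.camera_params(name): a dict with "fx", "fy", "cx", "cy" (pixels), "R" (3x3) and "t" (3): a world point X has camera coordinates R X + t. Camera axes: x right, y down, z forward; pixel columns grow to the right and rows downward; lengths in m; the calibration is good to about 2 mm. A picture is of the moment at which its call begins: read the wrist's pose just before it. camera_params takes no time and is no camera call; for the wrist camera it gives the pose at the moment of the call.
- ticket.sign_off(): hands the job in; it is judged then, once.
The state is a dict: "time_s": time; "qpos": joint angles; "qvel": joint speeds; "tau": joint torques, N m; "tool_pos": TCP position; "tcp_rot": TCP orientation; "wrist_force": force on the tool from outside, world axes, zero at the start; "ft_torque": the same for the moment, N m; "width": finger opening in m; "finger_force": force on a finger pad.
Only numpy, scipy, OpenCV 4.12 (cv2) and the standard library are available. Lean on these libraries where they do the work, as an engineer would, in place of code of your own. Each camera call takes 0.05 s, during which the arm holds its last target. There are 200 camera calls.

### The job

The four backed stone slabs in the glue press have cured. Throw the toggle clamp's red handle all the way back so that the arm stands open, then take the two piles apart and lay each slab flat, stone face up, in the middle of the empty part of the tray that holds the rough of the same stone. Keep the slabs level on the way and leave the clamp open.

Things in the scene. Friction and masses are not known exactly. Their poses are not given: they have to be found in the camera images.
- press: Glue press, fixed: plywood board 262 x 142 mm; origin mid-board at bench level. +x runs from the clamp to two piles at x 82, y +-34 mm (mat top z 18; which slab is at which side varies). Clamp foot x -92..9. Shut arm: 79 high, bar with 2 feet on the piles. Open: arm stands at x -50..10, 185 high; piles free. Brass pins x 114, 25 high.
- clamp_handle (a joint): Red bar, 17 mm thick, hinged about press y at x -51, z 41 mm. 0 shut, 1.2 rad fully open, growing as it swings towards press -x. Bar centre at r from the hinge (r 52 to 104): x = -51 - r sin(q - 0.25), z = 41 + r cos(q - 0.25), y = 0. Dead centre near 0.05 rad, then the arm lifts; friction (2 to 4 N) holds it where left. Pushing its piles side with shut fingers does it.
- amber_slab: Loose backed slab, 30 x 26 x 14 mm (x, y, z): 10 mm of plain orange-amber stone on a 4 mm black backing. Origin at the centre of its underside, z up through the stone face. At the start it is the upper slab of a pile in the press, turned like the press within 0.05 rad. 25 to 85 g.
- jade_slab: Loose backed slab, 30 x 26 x 14 mm (x, y, z): 10 mm of plain green jade stone on a 4 mm black backing. Origin at the centre of its underside, z up through the stone face. At the start it is the upper slab of a pile in the press, turned like the press within 0.05 rad. 25 to 85 g.
- banded_slab: Loose backed slab, 52 x 46 x 14 mm (x, y, z): 10 mm of cream and brown striped stone on a 4 mm black backing. Origin at the centre of its underside, z up through the stone face. At the start it is the lower slab of a pile in the press, turned like the press within 0.05 rad. 25 to 85 g.
- dark_slab: Loose backed slab, 52 x 46 x 14 mm (x, y, z): 10 mm of plain dark grey, nearly black stone on a 4 mm black backing. Origin at the centre of its underside, z up through the stone face. At the start it is the lower slab of a pile in the press, turned like the press within 0.05 rad. 25 to 85 g.
- amber_tray: Fixed white tray, 106 x 142 mm (x, y), with two pieces of orange-amber rough fixed near its +y end (beyond y = 21 mm, up to 30 mm high). Floor top 3 mm above the origin, which is the centre of the underside; rim 9 mm high, 3 mm thick. The middle of its empty part is at x = 0, y = -20 mm in its frame: there the slab goes.
- jade_tray: Fixed white tray, 106 x 142 mm (x, y), with two pieces of green jade rough fixed near its +y end (beyond y = 21 mm, up to 30 mm high). Floor top 3 mm above the origin, which is the centre of the underside; rim 9 mm high, 3 mm thick. The middle of its empty part is at x = 0, y = -20 mm in its frame: there the slab goes.
- banded_tray: Fixed white tray, 106 x 142 mm (x, y), with two pieces of cream and brown striped rough fixed near its +y end (beyond y = 21 mm, up to 30 mm high). Floor top 3 mm above the origin, which is the centre of the underside; rim 9 mm high, 3 mm thick. The middle of its empty part is at x = 0, y = -20 mm in its frame: there the slab goes.
- dark_tray: Fixed white tray, 106 x 142 mm (x, y), with two pieces of dark grey-brown rough fixed near its +y end (beyond y = 21 mm, up to 30 mm high). Floor top 3 mm above the origin, which is the centre of the underside; rim 9 mm high, 3 mm thick. The middle of its empty part is at x = 0, y = -20 mm in its frame: there the slab goes.

How it is judged:
By the outcome, as a careful person would: the job done as asked, in the order asked, and still so for the second after the job is handed in, with the robot touching nothing.
It also fails if it takes over 128 s, if anything falls off the work surface, if the arm or the gripper's body presses on something with over 40 N, if the wrist force passes 120 N, or if a joint passes its speed limit or range.

## Working session

There is one attempt and no reset: what is moved stays moved. The work goes in short steps, Python scripts to look and compute and a tool call to move; the robot and the scene stay as the last step left them, time stands still between calls to the robot, and variables do not carry over. Pictures are saved under pics/ and viewed, at most 16 in all, crops included, and the job is handed in when it is done.

```bash
ls; mkdir -p pics; python3 - <<'E'
from workcell import observe, vision
import cv2, numpy as np
s=observe();print(s['tool_pos'],s['tcp_rot'],s['width'])
for n in("scene","side"):
    p,d=vision.snapshot(n);cv2.imwrite(f'pics/{n}0.png',p);np.save(f'pics/{n}0.npy',d);c=vision.camera_params(n);print(n,c)
E
```

```text
pics
[ 0.26933109 -0.56349314  0.30187069] [-3.13998511e+00 -2.03339549e-05  4.45805762e-01] 0.0879721631598126
scene {'fx': 597.598123461713, 'fy': 597.598123461713, 'cx': 312.45272924580973, 'cy': 235.91190437655112, 'R': array([[ 8.42312420e-01, -5.38989271e-01,  5.95024422e-04],
       [-2.78534524e-01, -4.36228010e-01, -8.55642240e-01],
       [ 4.61441553e-01,  7.20552350e-01, -5.17567390e-01]]), 't': array([-0.43990636,  0.1988347 ,  1.28994126])}
side {'fx': 471.4605748372989, 'fy': 471.4605748372989, 'cx': 318.3905128688297, 'cy': 238.65963264411684, 'R': array([[ 0.99869796, -0.05089493, -0.00347594],
       [-0.03754563, -0.68719914, -0.72549822],
       [ 0.03453552,  0.7246841 , -0.68821526]]), 't': array([-0.53876682,  0.05430448,  0.98229313])}
```

View pics/scene0.png

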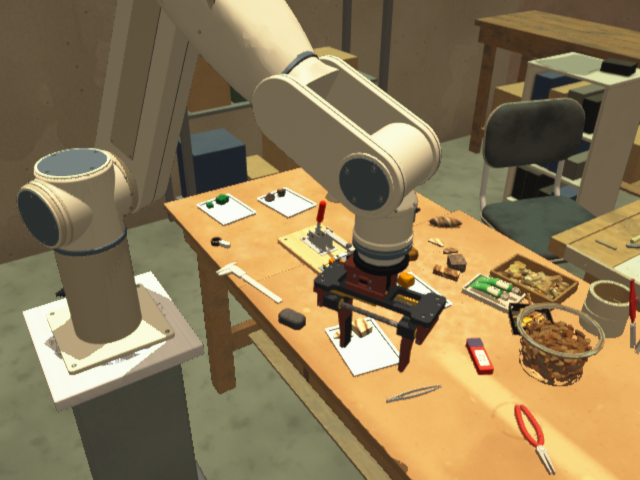

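View pics/side0.png

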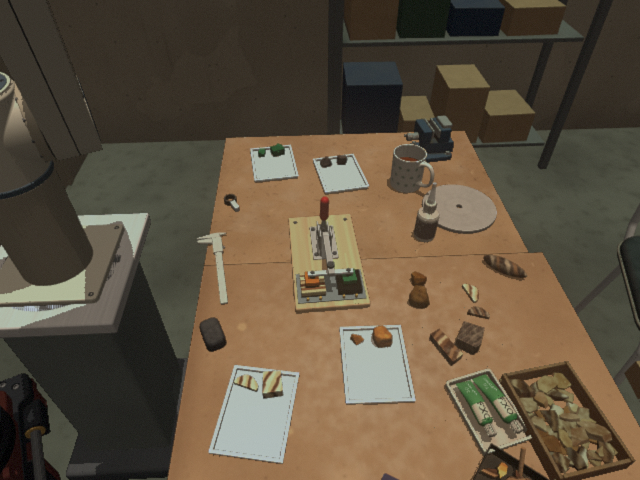

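The side view shows everything. The press is centred at about (327,262) with its handle at (324,207). Amber on banded is the left pile (312,285) and jade on dark the right (348,283). The trays are jade (273,163), dark (340,173), banded (255,410) and amber (376,363).

```bash
cat > h.py <<'E'
import numpy as np, cv2
from workcell import observe, vision
from scipy.spatial.transform import Rotation as Ro
def cloud(d,c):
    v,u=np.mgrid[:480,:640]
    P=np.stack([(u-c['cx'])/c['fx']*d,(v-c['cy'])/c['fy']*d,d],-1)
    W=(P-c['t'])@c['R']; W[d<=0]=np.nan
    return W
def proj(X,c):
    q=c['R']@np.array(X)+c['t']; return np.array([c['cx']+c['fx']*q[0]/q[2],c['cy']+c['fy']*q[1]/q[2]])
def delta(X,yaw=None):
    "shift in tool axes from the present measured pose to TCP X, and the turn to yaw"
    s=observe();R=Ro.from_euler('xyz',s['tcp_rot']).as_matrix()
    dl=R.T@(np.array(X)-s['tool_pos']); t=0
    if yaw is not None:
        t=-(yaw-s['tcp_rot'][2]); t=(t+np.pi/2)%np.pi-np.pi/2
    print('now',s['tool_pos'].round(4),'yaw',round(s['tcp_rot'][2],3),'q6',s['qpos'][5].round(2),'-> d',dl.round(4),'turn',round(t,3))
E
cat > m.py <<'E'
from h import *
p=cv2.imread('pics/side0.png');d=np.load('pics/side0.npy');c=vision.camera_params('side');W=cloud(d,c)
hsv=cv2.cvtColor(p,cv2.COLOR_BGR2HSV)
def fit(m,lab):
    pts=(W[m][:,:2]*1000).astype(np.float32); r=cv2.minAreaRect(pts); b=cv2.boxPoints(r)
    print(lab,'c',np.round(r[0],1),'size',np.round(r[1],1),'ang',round(r[2],2),'z',np.nanpercentile(W[m][:,2],[5,50,95]).round(4))
z=W[...,2]
for n,(u,v) in dict(jade=(273,166),dark=(340,178),banded=(250,425),amber=(376,375)).items():
    roi=np.zeros((480,640),bool);roi[max(0,v-75):v+60,u-60:u+60]=1
    m=roi&(z<.014)&(z>-.005)&(hsv[...,1]<75)&(hsv[...,2]>110)
    k,l=cv2.connectedComponents(m.astype(np.uint8)); m=l==l[v,u]; fit(m,n)
roi=np.zeros((480,640),bool);roi[205:312,282:375]=1
m=roi&(z>.008)&(z<.022); k,l,st,_=cv2.connectedComponentsWithStats(m.astype(np.uint8)); i=1+st[1:,4].argmax(); fit(l==i,'press')
m=roi.copy();m[185:230,310:340]=1;m&=((hsv[...,0]<5)|(hsv[...,0]>172))&(hsv[...,1]>170)&(z>.06)
print('handle',np.nanmedian(W[m],0),np.nanmin(W[m],0),np.nanmax(W[m],0))
m=roi&(z>.04)&(z<.049);
for n,lo,hi in(('amber',8,22),('jade',50,85)):
    mm=m&(hsv[...,0]>=lo)&(hsv[...,0]<=hi)&(hsv[...,1]>120); print(n,mm.sum()); fit(mm,n)
E
python3 m.py; python3 -c "
import cv2;p=cv2.imread('pics/side0.png')[180:320,270:390];cv2.imwrite('pics/c1.png',cv2.resize(p,None,fx=4.2,fy=4.2,interpolation=2))"
```

```text
jade c [437.6 344.8] size [114.4 164.2] ang 7.56 z [0.0025 0.0053 0.0114]
dark c [609.9 290.3] size [117.  166.2] ang 9.58 z [0.0025 0.0052 0.0114]
banded c [ 423.4 -342. ] size [154.3 115.3] ang 79.11 z [0.0024 0.0048 0.0113]
amber c [ 621.8 -265.3] size [155.8 113. ] ang 89.28 z [0.0025 0.0047 0.0112]
press c [552.9 -21.7] size [142.  264.9] ang 2.71 z [0.0139 0.0169 0.0205]
handle [0.55089754 0.00076569 0.14928548] [ 0.54501476 -0.00529582  0.14591598] [0.55659829 0.00679115 0.15391699]
amber 107
amber c [ 522.  -106.3] size [28.3 26.3] ang 88.22 z [0.0417 0.0467 0.0484]
jade 0
jade c [0. 0.] size [0. 0.] ang 0.0 z nan
  return np.nanmean(a, axis, out=out, keepdims=keepdims)
```

View pics/c1.png

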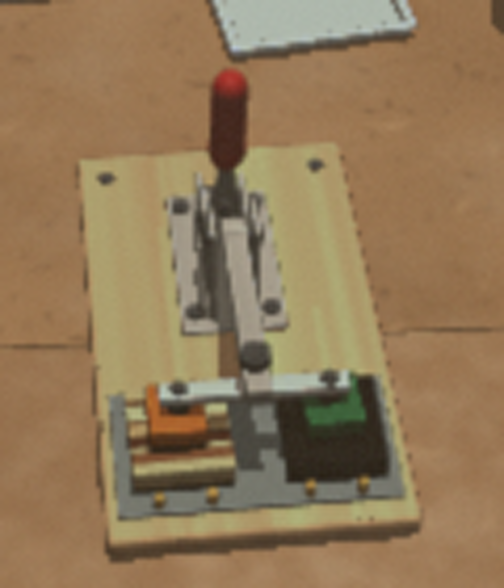

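```bash
python3 - <<'E'
from h import *
p,d=vision.snapshot('wrist');cv2.imwrite('pics/w0.png',p);c=vision.camera_params('wrist');print((-c['R'].T@c['t']).round(3),c['R'].round(2),c['fx'])
delta([.5536,-.0367,.29],1.618)
E
```

```text
[ 0.329 -0.535  0.384] [[ 0.43 -0.9  -0.  ]
 [-0.87 -0.42  0.25]
 [-0.23 -0.11 -0.97]] 420.23461233474546
now [ 0.2694 -0.5636  0.3021] yaw 0.446 q6 -0.02 -> d [ 0.4836 -0.3528  0.0125] turn -1.172
```

View pics/w0.png

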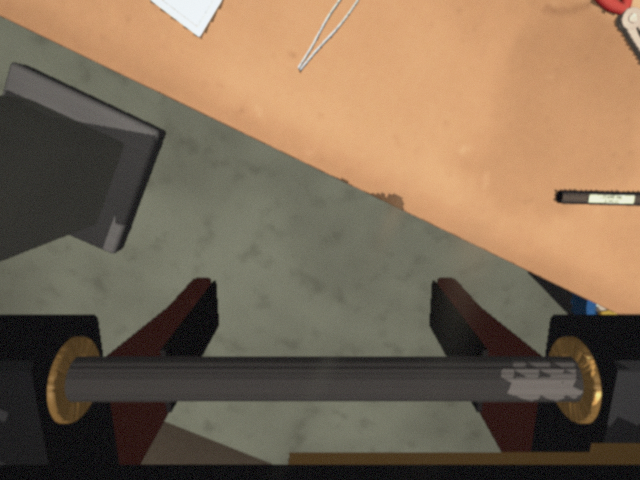

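The wrist view shows the finger tips at about (205,285) and (440,285), the bench edge, and the banded tray corner at (190,20). The image's up direction is tool +x. I'll move above the press with the fingers shut.

Units first: turns go in shares of 2 rad. So -1.172 rad / 2 = -0.586.

>>> send_path(
  rows=[
    [0, [0.04, -0.03, 0], -0.05],
    [0, [0.08, -0.06, 0], -0.1],
    [0, [0.12, -0.09, 0], -0.15],
    [0, [0.16, -0.12, 0], -0.2],
    [0, [0.2, -0.146, 0], -0.25],
    [0, [0.24, -0.175, 0], -0.3],
    [0, [0.28, -0.204, 0], -0.35],
    [0, [0.32, -0.233, 0], -0.4],
    [0, [0.36, -0.263, 0], -0.45],
    [0, [0.4, -0.292, 0], -0.5],
    [0, [0.44, -0.321, 0], -0.55],
    [0, [0.4836, -0.3528, 0.0125], -0.586],
  ],
  force=20,
)

```text
time_s: 1.35
tool_pos: [0.5526, -0.0397, 0.2925]
tcp_rot: [3.139, 0.0, 1.622]
wrist_force: [-0.5, -0.6, 0.5]
width: 0.0008
finger_force: 0.0
```

>>> send_path(
  rows=[
    [0, [0, 0, 0], 0],
    [0, [0, 0, 0], 0],
  ],
)

```text
time_s: 1.55
tool_pos: [0.5511, -0.0407, 0.2908]
tcp_rot: [-3.14, 0.0, 1.62]
wrist_force: [-0.6, -0.4, 0.3]
width: 0.0002
finger_force: 0.0
```

```bash
python3 - <<'E'
from h import *
delta([.5536,-.0367,.205],1.618)
E
```

```text
now [ 0.5511 -0.0407  0.2908] yaw 1.62 q6 -0.14 -> d [0.0039 0.0028 0.0858] turn 0.002
```

>>> send_path(
  rows=[
    [0, [0.004, 0.003, 0.03], 0],
    [0, [0.004, 0.003, 0.06], 0],
    [0, [0.004, 0.003, 0.086], 0],
    [0, [0.004, 0.003, 0.086], 0],
  ],
)

```text
time_s: 1.95
tool_pos: [0.5515, -0.0389, 0.2027]
tcp_rot: [-3.135, -0.001, 1.615]
wrist_force: [-0.1, 0.0, 0.8]
width: 0.0008
finger_force: 0.0
```

>>> send_path(
  rows=[
    [0, [0.01, 0, 0], 0],
    [0, [0.02, 0, 0], 0],
    [0, [0.028, 0, 0], 0],
    [0, [0.036, 0, 0], 0],
    [0, [0.044, 0, 0], 0],
    [0, [0.052, 0, 0], 0],
    [0, [0.06, 0, 0], 0],
    [0, [0.066, 0, 0], 0],
    [0, [0.073, 0, 0], 0],
    [0, [0.079, 0, 0.002], 0],
  ],
)

```text
time_s: 2.95
tool_pos: [0.5502, 0.0419, 0.2033]
tcp_rot: [-3.141, -0.0, 1.618]
wrist_force: [-1.2, -1.8, 3.2]
width: 0.0006
finger_force: 1.5
```

```bash
python3 - <<'E'
from h import *
p,d=vision.snapshot('side');cv2.imwrite('pics/s1.png',cv2.resize(p[90:330,230:430],None,fx=3,fy=2.5));delta([.55,0,.2],1.618)
E
```

```text
now [0.5501 0.0426 0.2031] yaw 1.618 q6 0.01 -> d [-0.0425 -0.0021  0.003 ] turn -0.0
```

View pics/s1.png

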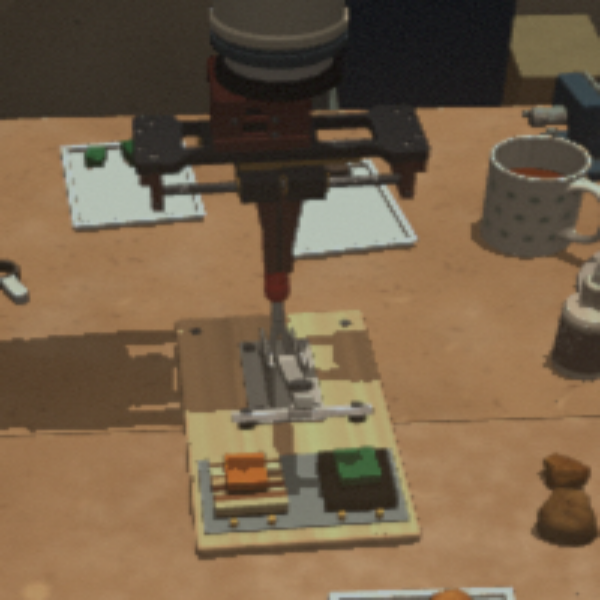

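The handle at (277,290) is partly over and the arm is lifting off the piles. I'll carry on round the arc.

>>> send_path(
  rows=[
    [0, [0.009, 0, 0.003], 0],
    [0, [0.018, 0, 0.007], 0],
    [0, [0.025, 0, 0.011], 0],
    [0, [0.032, 0, 0.016], 0],
    [0, [0.037, 0, 0.021], 0],
    [0, [0.041, 0, 0.025], 0],
    [0, [0.044, 0, 0.028], 0],
    [0, [0.044, 0, 0.028], 0],
  ],
)

```text
time_s: 3.8
tool_pos: [0.5485, 0.0847, 0.1762]
tcp_rot: [3.141, 0.002, 1.619]
wrist_force: [-3.7, -9.2, 12.8]
width: 0.0005
finger_force: 7.7
```

>>> send_path(
  rows=[
    [0, [0.003, 0, 0.003], 0],
    [0, [0.003, 0, 0.003], 0],
  ],
)

```text
time_s: 4.0
tool_pos: [0.5487, 0.0857, 0.1752]
tcp_rot: [3.141, 0.005, 1.62]
wrist_force: [-8.1, -22.4, 33.2]
width: -0.0001
finger_force: 19.0
```

```bash
python3 - <<'E'
from h import *
p,d=vision.snapshot('side');cv2.imwrite('pics/s2.png',cv2.resize(p[90:330,230:430],None,fx=3,fy=2.5))
c=vision.camera_params('side');W=cloud(d,c);hsv=cv2.cvtColor(p,cv2.COLOR_BGR2HSV)
m=np.zeros((480,640),bool);m[170:240,300:350]=1;m&=((hsv[...,0]<5)|(hsv[...,0]>172))&(hsv[...,1]>170)
Q=W[m];print(np.nanmin(Q,0),np.nanmax(Q,0),np.nanmedian(Q,0))
E
```

```text
[0.54454631 0.06607084 0.07661168] [0.54673213 0.07021742 0.0789636 ] [0.54651129 0.06903399 0.07827566]
```

View pics/s2.png

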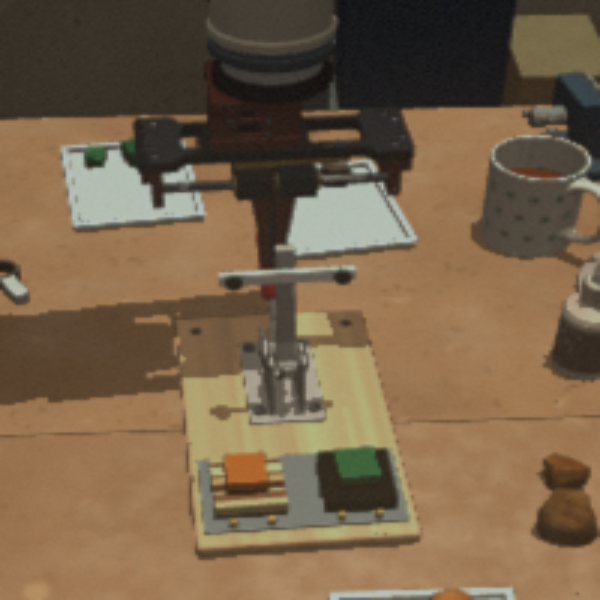

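The handle is against its stop, with force rising to 33 N, and the arm stands vertical at (285,330). I'll back off upwards and go to look at the piles from above.

>>> send_path(
  rows=[
    [0, [-0.003, 0, -0.02], 0],
    [0, [-0.003, 0, -0.06], 0],
    [0, [-0.003, 0, -0.1], 0],
    [0.05, [-0.02, 0.003, -0.135], 0],
    [0.05, [-0.06, 0.003, -0.14], 0],
    [0.05, [-0.105, 0.003, -0.14], 0],
    [0.05, [-0.15, 0.003, -0.14], 0],
    [0.05, [-0.195, 0.003, -0.13], 0],
    [0.05, [-0.235, 0.003, -0.11], 0],
    [0.05, [-0.239, 0.003, -0.11], 0],
    [0.05, [-0.239, 0.003, -0.11], 0],
  ],
)

```text
time_s: 5.15
tool_pos: [0.562, -0.1508, 0.2816]
tcp_rot: [-3.14, -0.001, 1.615]
wrist_force: [0.4, 0.1, -0.5]
width: 0.0496
finger_force: 0.0
```

```bash
python3 - <<'E'
from h import *
c=vision.camera_params('wrist');p,d=vision.snapshot('wrist');cv2.imwrite('pics/w1.png',p);np.savez('pics/w1.npz',p=p,d=d,**c)
E
```

```text
(no output)
```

View pics/w1.png

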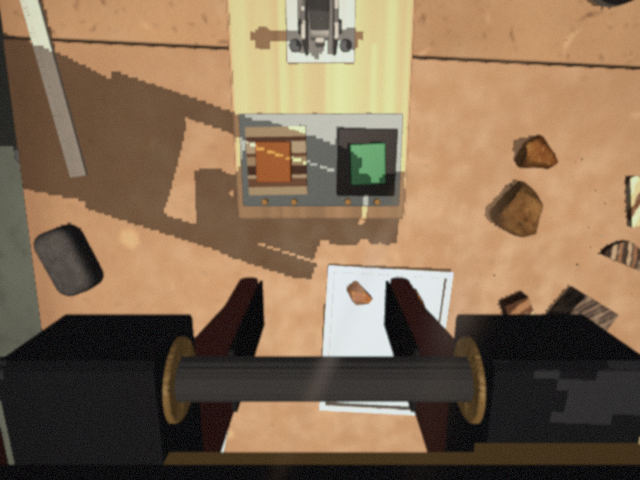

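The wrist view shows amber on banded at (273,161) and jade on dark at (368,163). The pins are at row 202.

```bash
cat > pm.py <<'E'
from h import *
import sys
def ray(uv,z,c):
    uv=np.atleast_2d(uv);r=np.stack([(uv[:,0]-c['cx'])/c['fx'],(uv[:,1]-c['cy'])/c['fy'],np.ones(len(uv))],1)@c['R'];o=-c['R'].T@c['t']
    return (o+r*((z-o[2])/r[:,2])[:,None])
def rect(m,z,c,lab):
    k,l,st,_=cv2.connectedComponentsWithStats(m.astype(np.uint8));m=l==1+st[1:,4].argmax()
    ct=cv2.findContours(m.astype(np.uint8),cv2.RETR_EXTERNAL,cv2.CHAIN_APPROX_NONE)[0][0][:,0]
    X=ray(ct,z,c)*1000;r=cv2.minAreaRect(X[:,:2].astype(np.float32));print(lab,np.round(r[0],1),np.round(r[1],1),round(r[2],1))
if __name__=='__main__':
    f=np.load('pics/w1.npz');p,d=f['p'],f['d'];c={k:f[k] for k in('fx','fy','cx','cy','R','t')}
    W=cloud(d,c);z=W[...,2];hsv=cv2.cvtColor(p,cv2.COLOR_BGR2HSV)
    L=np.zeros((480,640),bool);L[118:200,243:310]=1;Rr=np.zeros((480,640),bool);Rr[118:200,330:401]=1
    for n,q,uv in(('A',L,(273,161)),('J',Rr,(368,163))):
        print(n,'small z',np.nanmedian(z[uv[1]-5:uv[1]+5,uv[0]-5:uv[0]+5]))
        rect(q&(z>.0385),.046,c,'small'+n); rect(q&(z>.0245),.032,c,'big'+n)
    rect(q&(hsv[...,0]>45)&(hsv[...,0]<85)&(hsv[...,1]>90),.046,c,'jadecol');rect(L&(hsv[...,0]<13)&(hsv[...,1]>185),.046,c,'ambcol')
    rect((z<.02)&(z>.012)&(np.arange(480)[:,None]<230),.017,c,'press?')
    print('bench z',np.nanmedian(z[230:300,560:620]),'hsv',hsv[161,273],hsv[163,368])
E
python3 pm.py
```

```text
A small z 0.04524342187126432
smallA [ 520.4 -104.6] [26.3 29.2] 2.5
bigA [ 521.2 -104.9] [46.2 51.9] 3.4
J small z 0.04529439629139814
smallJ [ 590.1 -103. ] [25.7 29.9] 5.1
bigJ [ 590.8 -103. ] [45.9 51.5] 1.9
jadecol [ 590.4 -103.7] [26.3 30.4] 5.3
ambcol [ 533.6 -111.6] [0.7 2.2] 1.4
press? [553.8 -69.4] [139.7 164.4] 2.5
bench z 0.0005469699046337113 hsv [ 12 173 161] [ 63  92 166]
```

```bash
python3 - <<'E'
from h import *
delta([.5204,-.1046,.115],1.614)
E
```

```text
now [ 0.5623 -0.1499  0.2822] yaw 1.617 q6 -0.33 -> d [ 0.047  -0.0397  0.1673] turn 0.003
```

In the tool's units: 0.003 rad / 2 = 0.0015.

>>> send_path(
  rows=[
    [0.05, [0.024, -0.02, 0.03], 0.0015],
    [0.05, [0.047, -0.0397, 0.06], 0.0015],
    [0.05, [0.047, -0.0397, 0.1], 0.0015],
    [0.05, [0.047, -0.0397, 0.13], 0.0015],
    [0.05, [0.047, -0.0397, 0.145], 0.0015],
    [0.05, [0.047, -0.0397, 0.145], 0.0015],
  ],
  force=12,
)

```text
time_s: 5.8
tool_pos: [0.5196, -0.1032, 0.136]
tcp_rot: [-3.138, -0.001, 1.617]
wrist_force: [-0.2, 0.1, 0.4]
width: 0.0497
finger_force: 0.0
```

```bash
python3 - <<'E'
from h import *
delta([.5204,-.1046,.115],1.614)
E
```

```text
now [ 0.5196 -0.1032  0.136 ] yaw 1.617 q6 -0.27 -> d [-0.0014  0.0008  0.021 ] turn 0.003
```

>>> send_path(
  rows=[
    [0.05, [-0.001, 0, 0.01], 0],
    [0.05, [-0.001, 0, 0.016], 0],
    [0.05, [-0.001, 0, 0.0205], 0],
    [0.05, [-0.001, 0, 0.0205], 0],
    [0.02, [-0.001, 0, 0.0205], 0],
    [0.02, [-0.001, 0, 0.0205], 0],
    [0.02, [-0.001, 0, 0.0205], 0],
    [0.02, [-0.001, 0, 0.0205], 0],
  ],
  force=12,
)

```text
time_s: 6.6
tool_pos: [0.5207, -0.1063, 0.1172]
tcp_rot: [3.141, 0.0, 1.615]
wrist_force: [-0.4, 0.5, 0.9]
width: 0.0258
finger_force: 12.0
```

>>> send_path(
  rows=[
    [0.02, [0, 0, -0.008], 0],
    [0.02, [0, 0, -0.02], 0],
    [0.02, [0, 0, -0.04], 0],
    [0.02, [0, 0, -0.07], 0],
    [0.02, [0, 0, -0.1], 0],
    [0.02, [0, 0, -0.1], 0],
  ],
)

```text
time_s: 7.2
tool_pos: [0.5226, -0.1067, 0.2215]
tcp_rot: [3.134, 0.002, 1.615]
wrist_force: [-0.2, 0.5, -0.4]
width: 0.0256
finger_force: 12.0
```

```bash
python3 - <<'E'
from h import *
c=vision.camera_params('wrist');p,d=vision.snapshot('wrist');cv2.imwrite('pics/w2.png',p);np.savez('pics/w2.npz',p=p,d=d,**c)
E
```

```text
(no output)
```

View pics/w2.png

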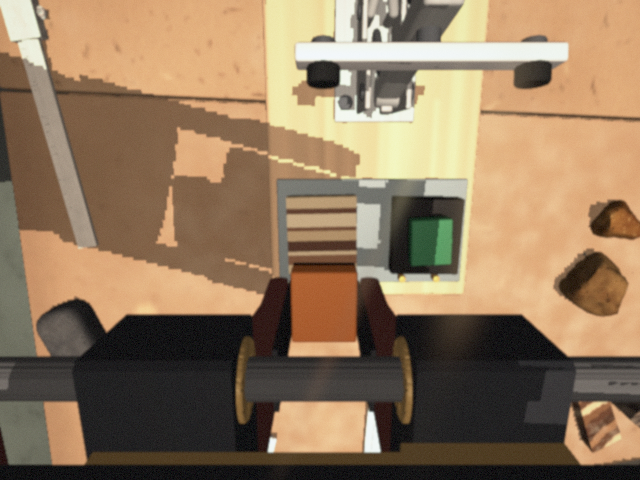

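Amber is held level at (325,300). I'll go to a spot from which the amber tray is in view.

In the tool's units: 0.03 rad / 2 = 0.015.

```bash
python3 - <<'E'
from h import *
delta([.622,-.315,.28],1.571)
E
```

```text
now [ 0.5217 -0.1064  0.2196] yaw 1.615 q6 -0.27 -> d [-0.2129  0.0914 -0.0597] turn 0.044
```

>>> send_path(
  rows=[
    [0.02, [-0.04, 0.02, -0.02], 0.005],
    [0.02, [-0.08, 0.04, -0.04], 0.01],
    [0.02, [-0.12, 0.06, -0.058], 0.015],
    [0.02, [-0.16, 0.078, -0.058], 0.022],
    [0.02, [-0.204, 0.09, -0.058], 0.022],
    [0.02, [-0.204, 0.09, -0.058], 0.022],
    [0.02, [-0.204, 0.09, -0.058], 0.022],
  ],
)

```text
time_s: 7.95
tool_pos: [0.6186, -0.3065, 0.2731]
tcp_rot: [-3.139, -0.001, 1.569]
wrist_force: [-0.1, -0.1, -0.1]
width: 0.0257
finger_force: 12.0
```

```bash
cat > tray.py <<'E'
from pm import *
from scipy.optimize import least_squares
def tray(name,x0,y0,a0):
    "fit the 106x142 rim outline to the white/bench boundary seen by the wrist camera"
    c=vision.camera_params('wrist');p,d=vision.snapshot('wrist');cv2.imwrite(f'pics/{name}.png',p)
    hsv=cv2.cvtColor(p,cv2.COLOR_BGR2HSV)
    zz=cloud(d,c)[...,2]
    m=(hsv[...,1]<70)&(hsv[...,2]>70)&(zz<.02)&(zz>-.01);m[285:]=0
    k,l,st,_=cv2.connectedComponentsWithStats(m.astype(np.uint8));m=l==1+st[1:,4].argmax()
    ct=cv2.findContours(m.astype(np.uint8),cv2.RETR_EXTERNAL,cv2.CHAIN_APPROX_NONE)[0];ct=max(ct,key=len)[:,0]
    ct=ct[(ct[:,1]<282)&(ct[:,1]>1)&(ct[:,0]>1)&(ct[:,0]<637)]
    o=-c['R'].T@c['t'];L=ray(ct,0.,c)[:,:2]*1000;H=ray(ct,.009,c)[:,:2]*1000;o=o[:2]*1000
    def res(q):
        s,k=np.sin(q[2]),np.cos(q[2]);R=np.array([[k,s],[-s,k]])
        a,b,oo=(L-q[:2])@R.T,(H-q[:2])@R.T,R@(o-q[:2])
        e=[]
        for i,h in((0,53),(1,71)):
            for g in(1,-1):  # an edge whose outside faces the camera shows its foot, else its top
                e.append(g*(a if g*oo[i]>h else b)[:,i]-h)
        e=np.array(e);return e[np.abs(e).argmin(0),np.arange(len(L))]
    f=least_squares(res,[x0,y0,np.radians(a0)],loss='soft_l1',f_scale=1.)
    x,y,a=f.x;g=(x+20*np.sin(a),y-20*np.cos(a))
    print(name,f.x[:2].round(1),np.degrees(a).round(2),'rms in',np.sqrt(np.mean(np.sort(f.fun**2)[:int(.85*len(L))])).round(2),len(L),'goal',np.round(g,1))
    for q in(ct,):cv2.polylines(p,[q.reshape(-1,1,2)],False,(0,0,255),1)
    X=[proj([(x+i*np.cos(a)-j*np.sin(a))/1000,(y+i*np.sin(a)+j*np.cos(a))/1000,.009],c) for i,j in((-53,-71),(53,-71),(53,71),(-53,71),(-53,-71))]
    cv2.polylines(p,[np.int32(X).reshape(-1,1,2)],False,(255,0,0),1);cv2.circle(p,tuple(np.int32(proj([g[0]/1000,g[1]/1000,.003],c))),3,(0,0,255),-1)
    cv2.imwrite(f'pics/{name}_fit.png',p)
    return g,a
E
python3 - <<'E'
from tray import *
g,a=tray('amber',621.8,-265.3,-.7)
delta([g[0]/1000,g[1]/1000,.0885],a+np.pi/2)
E
```

```text
amber [ 620.8 -268.8] -0.66 rms in 2.36 638 goal [ 620.6 -288.8]
now [ 0.6185 -0.3055  0.2733] yaw 1.57 q6 -0.48 -> d [0.0164 0.0026 0.1849] turn 0.011
```

View pics/amber_fit.png

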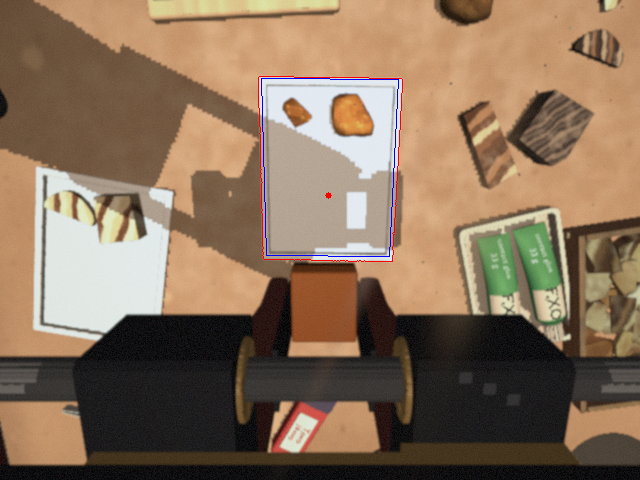

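The blue outline sits symmetrically on the amber tray and its goal is at (328,195). I'll place amber there.

In the tool's units: 0.01 rad / 2 = 0.005.

>>> send_path(
  rows=[
    [0.02, [0.008, 0.0015, 0.04], 0.005],
    [0.02, [0.015, 0.0026, 0.085], 0.005],
    [0.02, [0.015, 0.0026, 0.13], 0.005],
    [0.02, [0.015, 0.0026, 0.16], 0.005],
    [0.02, [0.015, 0.0026, 0.172], 0.005],
    [0.02, [0.015, 0.0026, 0.179], 0.005],
    [0.02, [0.015, 0.0026, 0.179], 0.005],
  ],
)

```text
time_s: 8.7
tool_pos: [0.6222, -0.2905, 0.0962]
tcp_rot: [3.142, -0.0, 1.561]
wrist_force: [0.5, -0.5, 0.2]
width: 0.0258
finger_force: 12.0
```

```bash
python3 - <<'E'
from h import *
delta([.6206,-.2903,.0882],1.559)
E
```

```text
now [ 0.6222 -0.2905  0.0962] yaw 1.561 q6 -0.44 -> d [ 0.0002 -0.0016  0.008 ] turn 0.002
```

>>> send_path(
  rows=[
    [0.02, [0, -0.001, 0.003], 0],
    [0.02, [0, -0.001, 0.006], 0],
    [0.02, [0, -0.001, 0.0075], 0],
    [0.02, [0, -0.001, 0.0075], 0],
  ],
)

```text
time_s: 9.1
tool_pos: [0.6211, -0.2911, 0.0888]
tcp_rot: [3.141, 0.0, 1.561]
wrist_force: [-0.4, 0.7, -1.3]
width: 0.0263
finger_force: 12.0
```

>>> send_path(
  rows=[
    [0.02, [0, 0, 0.001], 0],
    [0.02, [0, 0, 0.001], 0],
  ],
)

```text
time_s: 9.3
tool_pos: [0.6212, -0.2912, 0.0882]
tcp_rot: [3.141, 0.0, 1.561]
wrist_force: [-2.2, 0.7, 4.6]
width: 0.026
finger_force: 12.0
```

Contact at 4.6 N. I'll release, rise, and go to jade.

>>> send_path(
  rows=[
    [0.045, [0, 0, 0], 0],
    [0.045, [0, 0, 0], 0],
    [0.045, [0, 0, 0], 0],
    [0.05, [0, 0, -0.03], 0],
    [0.05, [0, 0, -0.07], 0],
    [0.05, [0, 0, -0.11], 0],
    [0.05, [0, 0, -0.13], 0],
  ],
)

```text
time_s: 10.0
tool_pos: [0.6222, -0.2916, 0.2211]
tcp_rot: [3.137, 0.002, 1.561]
wrist_force: [-1.4, -0.9, 0.6]
width: 0.0497
finger_force: 0.0
```

```bash
python3 - <<'E'
from h import *
p,d=vision.snapshot('wrist');cv2.imwrite('pics/w3.png',p)
delta([.5903,-.1036,.137],1.66)
E
```

```text
now [ 0.6231 -0.292   0.2236] yaw 1.561 q6 -0.45 -> d [ 0.1884 -0.0353  0.0857] turn -0.099
```

In the tool's units: -0.099 rad / 2 = -0.0495.

>>> send_path(
  rows=[
    [0.05, [0.045, -0.009, 0], -0.015],
    [0.05, [0.09, -0.018, 0], -0.03],
    [0.05, [0.135, -0.027, 0], -0.0495],
    [0.05, [0.175, -0.0353, 0.01], -0.0495],
    [0.05, [0.1884, -0.0353, 0.04], -0.0495],
    [0.05, [0.1884, -0.0353, 0.075], -0.0495],
    [0.05, [0.1884, -0.0353, 0.0857], -0.0495],
    [0.05, [0.1884, -0.0353, 0.0857], -0.0495],
  ],
)

```text
time_s: 10.85
tool_pos: [0.5864, -0.1022, 0.1297]
tcp_rot: [-3.138, -0.001, 1.66]
wrist_force: [-0.3, 0.9, 0.1]
width: 0.0501
finger_force: 0.0
```

```bash
python3 - <<'E'
from h import *
delta([.5903,-.1036,.116],1.66)
E
```

```text
now [ 0.5864 -0.1022  0.1297] yaw 1.66 q6 -0.28 -> d [-0.0018  0.0038  0.0137] turn -0.0
```

>>> send_path(
  rows=[
    [0.05, [-0.002, 0.003, 0], 0],
    [0.05, [-0.002, 0.003, 0], 0],
  ],
)

```text
time_s: 11.05
tool_pos: [0.5922, -0.1049, 0.1331]
tcp_rot: [3.139, 0.001, 1.659]
wrist_force: [0.8, -0.5, 0.5]
width: 0.0497
finger_force: 0.0
```

```bash
python3 - <<'E'
from h import *
delta([.5903,-.1036,.116],1.66)
E
```

```text
now [ 0.5922 -0.1049  0.1331] yaw 1.659 q6 -0.28 -> d [ 0.0015 -0.0018  0.0171] turn -0.001
```

>>> send_path(
  rows=[
    [0.05, [0.001, -0.001, 0.008], 0],
    [0.05, [0.001, -0.001, 0.013], 0],
    [0.05, [0.001, -0.001, 0.0165], 0],
    [0.05, [0.001, -0.001, 0.0165], 0],
    [0.02, [0.001, -0.001, 0.0165], 0],
    [0.02, [0.001, -0.001, 0.0165], 0],
    [0.02, [0.001, -0.001, 0.0165], 0],
    [0.02, [0.001, -0.001, 0.0165], 0],
  ],
)

```text
time_s: 11.85
tool_pos: [0.5898, -0.1031, 0.1154]
tcp_rot: [3.141, 0.0, 1.66]
wrist_force: [0.5, 1.3, 0.7]
width: 0.0261
finger_force: 12.0
```

```bash
python3 - <<'E'
from h import *
delta([.437,.265,.28],1.571+.13)
E
```

```text
now [ 0.5898 -0.1031  0.1154] yaw 1.66 q6 -0.28 -> d [ 0.3802 -0.1194 -0.1647] turn -0.041
```

>>> send_path(
  rows=[
    [0.02, [0, 0, -0.008], 0],
    [0.02, [0, 0, -0.02], 0],
    [0.02, [0, 0, -0.05], 0],
    [0.02, [0, 0, -0.09], 0],
    [0.02, [0, 0, -0.13], 0],
    [0.02, [0, 0, -0.17], 0],
    [0.02, [0, 0, -0.19], 0],
    [0.02, [0, 0, -0.19], 0],
  ],
)

```text
time_s: 12.65
tool_pos: [0.5912, -0.1034, 0.31]
tcp_rot: [3.134, 0.002, 1.66]
wrist_force: [0.1, -0.1, 0.2]
width: 0.0255
finger_force: 12.0
```

```bash
python3 - <<'E'
from h import *
p,d=vision.snapshot('wrist');cv2.imwrite('pics/w4.png',p)
delta([.42,.265,.31],1.571+.13)
E
```

```text
now [ 0.5901 -0.1032  0.3075] yaw 1.66 q6 -0.28 -> d [ 0.3819 -0.1367 -0.0035] turn -0.041
```

View pics/w4.png

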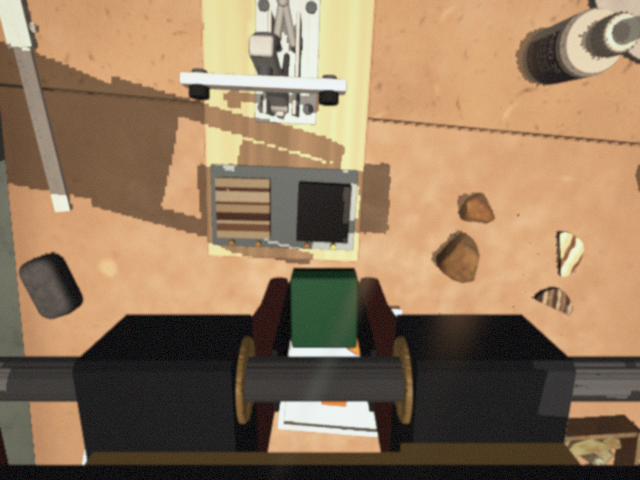

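Jade is held, and both lower slabs are still in place at (243,208) and (325,212). I'll carry it high over the open arm to the jade tray.

In the tool's units: -0.041 rad / 2 = -0.0205.

>>> send_path(
  rows=[
    [0.02, [0.04, -0.014, -0.003], -0.0025],
    [0.02, [0.08, -0.028, -0.003], -0.005],
    [0.02, [0.12, -0.042, -0.003], -0.0075],
    [0.02, [0.16, -0.056, -0.003], -0.01],
    [0.02, [0.2, -0.071, -0.003], -0.0125],
    [0.02, [0.24, -0.085, -0.003], -0.015],
    [0.02, [0.28, -0.1, -0.003], -0.0175],
    [0.02, [0.32, -0.114, -0.003], -0.0205],
    [0.02, [0.36, -0.128, -0.003], -0.0205],
    [0.02, [0.382, -0.1367, 0.01], -0.0205],
    [0.02, [0.382, -0.1367, 0.02], -0.0205],
    [0.02, [0.382, -0.1367, 0.02], -0.0205],
  ],
)

```text
time_s: 13.9
tool_pos: [0.4182, 0.2646, 0.2828]
tcp_rot: [-3.137, 0.002, 1.702]
wrist_force: [-0.2, 0.3, -0.8]
width: 0.0257
finger_force: 12.0
```

```bash
python3 - <<'E'
from tray import *
g,a=tray('jade',437,342,7.5)
delta([g[0]/1000,g[1]/1000,.096],a+np.pi/2)
E
```

```text
jade [436.7 339.1] 6.73 rms in 2.41 645 goal [439.1 319.3]
now [0.4189 0.2643 0.2837] yaw 1.701 q6 0.41 -> d [0.0522 0.0277 0.1875] turn 0.013
```

View pics/jade_fit.png

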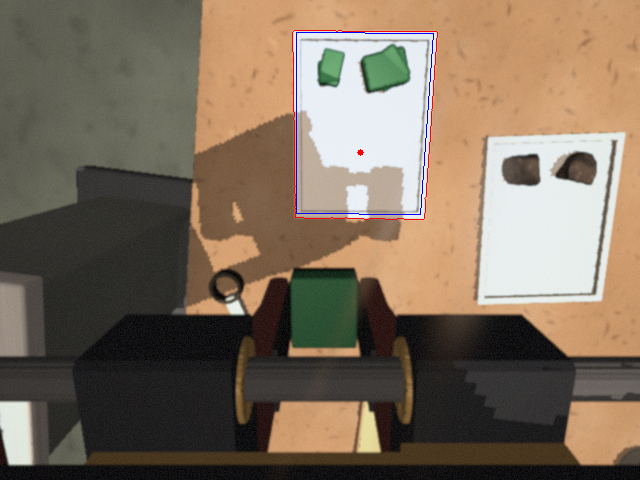

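The jade tray fit is good, with the goal at (360,152). I'll lower jade there.

In the tool's units: 0.013 rad / 2 = 0.0065.

>>> send_path(
  rows=[
    [0.02, [0.026, 0.014, 0.03], 0.005],
    [0.02, [0.0522, 0.0277, 0.06], 0.0065],
    [0.02, [0.0522, 0.0277, 0.105], 0.0065],
    [0.02, [0.0522, 0.0277, 0.15], 0.0065],
    [0.02, [0.0522, 0.0277, 0.175], 0.0065],
    [0.02, [0.0522, 0.0277, 0.186], 0.0065],
    [0.02, [0.0522, 0.0277, 0.186], 0.0065],
    [0.02, [0.0522, 0.0277, 0.186], 0.0065],
  ],
)

```text
time_s: 14.75
tool_pos: [0.4413, 0.3205, 0.1002]
tcp_rot: [3.14, -0.001, 1.687]
wrist_force: [0.2, 0.6, -0.4]
width: 0.0258
finger_force: 12.0
```

```bash
python3 - <<'E'
from h import *
delta([.4391,.3193,.0864],np.pi/2+np.radians(6.73))
E
```

```text
now [0.4413 0.3205 0.1002] yaw 1.687 q6 0.49 -> d [-0.0009 -0.0023  0.0138] turn -0.001
```

>>> send_path(
  rows=[
    [0.02, [-0.001, -0.002, 0.005], 0],
    [0.02, [-0.001, -0.002, 0.009], 0],
    [0.02, [-0.001, -0.002, 0.012], 0],
    [0.02, [-0.001, -0.002, 0.012], 0],
    [0.02, [-0.001, -0.002, 0.012], 0],
  ],
)

```text
time_s: 15.25
tool_pos: [0.4384, 0.3194, 0.0873]
tcp_rot: [3.141, -0.0, 1.688]
wrist_force: [-0.5, -1.2, 0.2]
width: 0.0259
finger_force: 12.0
```

>>> send_path(
  rows=[
    [0.02, [0, 0, 0.001], 0],
    [0.02, [0, 0, 0.001], 0],
  ],
)

```text
time_s: 15.45
tool_pos: [0.4385, 0.3195, 0.0864]
tcp_rot: [3.141, -0.0, 1.688]
wrist_force: [-0.1, 0.0, 1.3]
width: 0.0259
finger_force: 12.0
```

>>> send_path(
  rows=[
    [0.02, [0, 0, 0.001], 0],
    [0.02, [0, 0, 0.001], 0],
    [0.045, [0, 0, 0.0005], 0],
    [0.045, [0, 0, 0.0005], 0],
    [0.045, [0, 0, 0.0005], 0],
    [0.045, [0, 0, -0.03], 0],
    [0.045, [0, 0, -0.07], 0],
    [0.045, [0, 0, -0.115], 0],
    [0.05, [0, 0, -0.16], 0],
    [0.05, [0, 0, -0.19], 0],
  ],
)

```text
time_s: 16.45
tool_pos: [0.4389, 0.3197, 0.2792]
tcp_rot: [3.139, -0.001, 1.688]
wrist_force: [0.2, 0.2, -0.8]
width: 0.0496
finger_force: 0.0
```

```bash
python3 - <<'E'
from h import *
p,d=vision.snapshot('wrist');cv2.imwrite('pics/w5.png',p)
delta([.60,.225,.28],1.571+.12)
E
```

```text
now [0.4404 0.3208 0.2831] yaw 1.688 q6 0.49 -> d [-0.1138  0.1473  0.0038] turn -0.003
```

>>> send_path(
  rows=[
    [0.05, [-0.03, 0.038, 0], 0],
    [0.05, [-0.06, 0.077, 0], 0],
    [0.05, [-0.09, 0.115, 0], 0],
    [0.05, [-0.1138, 0.1473, 0.003], 0],
    [0.05, [-0.1138, 0.1473, 0.003], 0],
    [0.05, [-0.1138, 0.1473, 0.003], 0],
  ],
)

```text
time_s: 17.1
tool_pos: [0.5979, 0.2228, 0.2721]
tcp_rot: [-3.14, 0.0, 1.686]
wrist_force: [-0.6, -0.7, -0.9]
width: 0.0497
finger_force: 0.0
```

```bash
python3 - <<'E'
from tray import *
g,a=tray('dark',609,287,9.5)
c=vision.camera_params('wrist')
p=cv2.imread('pics/dark.png');hsv=cv2.cvtColor(p,cv2.COLOR_BGR2HSV)
rect((hsv[...,0]>45)&(hsv[...,0]<85)&(hsv[...,1]>90)&(np.arange(480)[:,None]>130)&(np.arange(640)<250),.017,c,'jade slab')
delta([.555,-.15,.28],1.614)
E
```

```text
dark [607.7 283.6] 9.4 rms in 2.37 654 goal [611.  263.8]
jade slab [355.  194.2] [2.  1.6] 47.4
now [0.5971 0.2234 0.2723] yaw 1.687 q6 0.22 -> d [-0.366  -0.0853 -0.0075] turn 0.073
```

View pics/dark_fit.png

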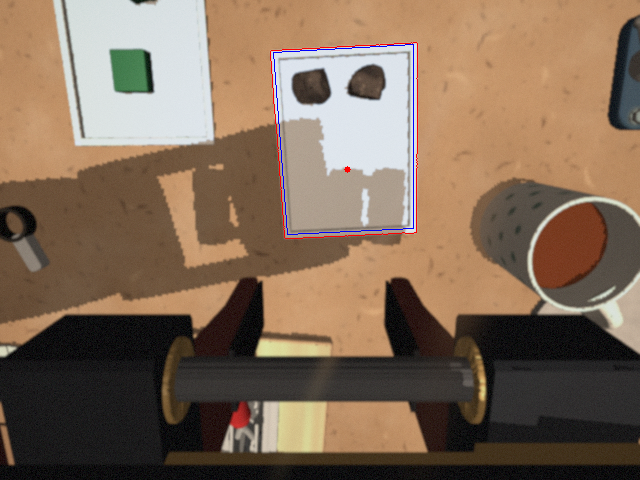

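Jade sits in the middle of its tray at (131,71). The dark tray is fitted, with its goal at (347,169). A mug stands to the right, so I'll check its clearance while going for the dark slab.

```bash
python3 - <<'E'
from h import *
p,d=vision.snapshot('side');c=vision.camera_params('side');W=cloud(d,c)
m=np.zeros((480,640),bool);m[120:200,380:450]=1
for lo,hi in((.03,.06),(.06,.09),(.09,.2)):
    Q=W[m&(W[...,2]>lo)&(W[...,2]<hi)];Q=Q[(Q[:,1]<.45)];print(len(Q),np.nanpercentile(Q,2,0).round(3),np.nanpercentile(Q,98,0).round(3))
delta([.5908,-.1030,.13],1.604)
E
```

```text
722 [0.731 0.177 0.031] [0.897 0.365 0.06 ]
1268 [0.731 0.181 0.061] [0.887 0.389 0.09 ]
427 [0.732 0.041 0.09 ] [0.891 0.384 0.144]
now [0.5968 0.2239 0.2726] yaw 1.688 q6 0.22 -> d [-0.3239 -0.0441  0.1427] turn 0.084
```

Units first: turns go in shares of 2 rad. So 0.083 rad / 2 = 0.0415.

>>> send_path(
  rows=[
    [0.054, [-0.02, -0.002, -0.03], 0.005],
    [0.054, [-0.06, -0.006, -0.045], 0.01],
    [0.054, [-0.1, -0.01, -0.045], 0.015],
    [0.054, [-0.14, -0.014, -0.045], 0.02],
    [0.054, [-0.18, -0.018, -0.045], 0.025],
    [0.054, [-0.22, -0.022, -0.045], 0.03],
    [0.054, [-0.26, -0.026, -0.045], 0.035],
    [0.054, [-0.295, -0.03, -0.045], 0.0415],
    [0.054, [-0.325, -0.034, -0.03], 0.0415],
    [0.054, [-0.325, -0.034, 0], 0.0415],
    [0.054, [-0.325, -0.034, 0.04], 0.0415],
    [0.054, [-0.325, -0.034, 0.08], 0.0415],
  ],
)

```text
time_s: 18.4
tool_pos: [0.6017, -0.1021, 0.1928]
tcp_rot: [3.14, 0.0, 1.606]
wrist_force: [0.5, -0.6, -0.5]
width: 0.0541
finger_force: 0.0
```

>>> send_path(
  rows=[
    [0.054, [0, 0, 0.04], 0],
    [0.054, [0, 0, 0.05], 0],
    [0.054, [0, 0, 0.05], 0],
  ],
)

```text
time_s: 18.7
tool_pos: [0.6011, -0.102, 0.1421]
tcp_rot: [-3.138, -0.001, 1.606]
wrist_force: [0.3, 0.1, 0.5]
width: 0.0541
finger_force: 0.0
```

```bash
python3 - <<'E'
from h import *
delta([.5908,-.1030,.102],1.604)
E
```

```text
now [ 0.6011 -0.102   0.1421] yaw 1.606 q6 -0.22 -> d [-0.0007 -0.0102  0.0402] turn 0.002
```

>>> send_path(
  rows=[
    [0.054, [-0.001, -0.01, 0.005], 0],
    [0.054, [-0.001, -0.01, 0.01], 0],
    [0.054, [-0.001, -0.01, 0.01], 0],
    [0.054, [-0.001, -0.01, 0.01], 0],
  ],
)

```text
time_s: 19.1
tool_pos: [0.5927, -0.1047, 0.1342]
tcp_rot: [3.14, 0.0, 1.605]
wrist_force: [-0.8, 0.6, 0.2]
width: 0.0538
finger_force: 0.0
```

```bash
python3 - <<'E'
from h import *
c=vision.camera_params('wrist');p,d=vision.snapshot('wrist');cv2.imwrite('pics/w6.png',p)
delta([.5908,-.1030,.102],1.604)
E
```

```text
now [ 0.5927 -0.1047  0.1341] yaw 1.605 q6 -0.23 -> d [ 0.0018 -0.0019  0.0321] turn 0.001
```

View pics/w6.png

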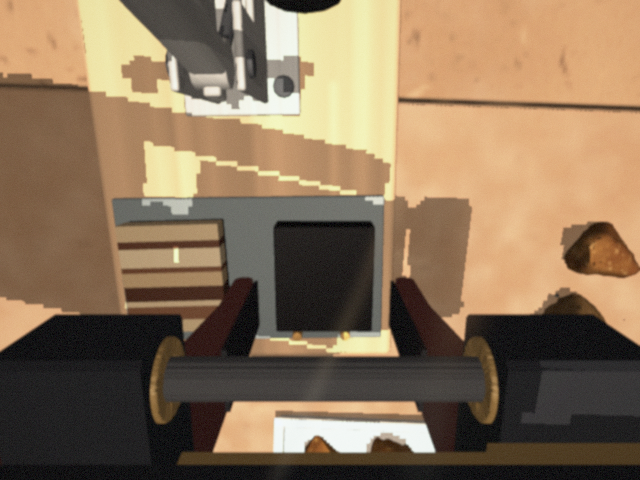

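The dark slab (275–375) sits centred between the fingers (255–392). I'll descend and grip.

>>> send_path(
  rows=[
    [0.054, [0.001, -0.001, 0.012], 0],
    [0.054, [0.001, -0.001, 0.022], 0],
    [0.054, [0.001, -0.001, 0.028], 0],
    [0.054, [0.001, -0.001, 0.031], 0],
    [0.054, [0.001, -0.001, 0.031], 0],
  ],
)

```text
time_s: 19.65
tool_pos: [0.5908, -0.1035, 0.1013]
tcp_rot: [-3.14, -0.0, 1.605]
wrist_force: [0.4, -0.2, -0.3]
width: 0.0542
finger_force: 0.0
```

>>> send_path(
  rows=[
    [0.04, [0, 0, 0], 0],
    [0.04, [0, 0, 0], 0],
    [0.04, [0, 0, 0], 0],
  ],
  force=15,
)

```text
time_s: 19.95
tool_pos: [0.5913, -0.1036, 0.1025]
tcp_rot: [3.141, 0.0, 1.605]
wrist_force: [-0.3, -0.1, -0.0]
width: 0.0459
finger_force: 15.0
```

>>> send_path(
  rows=[
    [0.04, [0, 0, -0.008], 0],
    [0.04, [0, 0, -0.02], 0],
    [0.04, [0, 0, -0.05], 0],
    [0.04, [0, 0, -0.09], 0],
    [0.04, [0, 0, -0.13], 0],
    [0.04, [0, 0, -0.17], 0],
    [0.04, [0, 0, -0.205], 0],
    [0.04, [0, 0, -0.205], 0],
  ],
)

```text
time_s: 20.75
tool_pos: [0.5934, -0.104, 0.3141]
tcp_rot: [3.131, 0.002, 1.605]
wrist_force: [-1.0, -0.4, -0.1]
width: 0.0459
finger_force: 15.0
```

```bash
python3 - <<'E'
from h import *
delta([.611,.2638,.308],np.pi/2+np.radians(9.4))
E
```

```text
now [ 0.5934 -0.104   0.3141] yaw 1.605 q6 -0.23 -> d [0.367  0.0301 0.0055] turn -0.13
```

In the tool's units: -0.13 rad / 2 = -0.065.

>>> send_path(
  rows=[
    [0.04, [0.04, 0.003, 0], -0.0075],
    [0.04, [0.08, 0.006, 0], -0.015],
    [0.04, [0.12, 0.01, 0], -0.0225],
    [0.04, [0.16, 0.013, 0], -0.03],
    [0.04, [0.2, 0.016, 0], -0.0375],
    [0.04, [0.24, 0.02, 0], -0.045],
    [0.04, [0.28, 0.023, 0], -0.0525],
    [0.04, [0.32, 0.026, 0.01], -0.06],
    [0.04, [0.355, 0.029, 0.03], -0.065],
    [0.04, [0.367, 0.0301, 0.07], -0.065],
    [0.04, [0.367, 0.0301, 0.11], -0.065],
    [0.04, [0.367, 0.0301, 0.15], -0.065],
  ],
)

```text
time_s: 21.95
tool_pos: [0.6081, 0.265, 0.1559]
tcp_rot: [3.141, -0.0, 1.736]
wrist_force: [0.5, -0.2, -0.2]
width: 0.0457
finger_force: 15.0
```

>>> send_path(
  rows=[
    [0.04, [0, 0, 0.03], 0],
    [0.04, [0, 0, 0.05], 0],
    [0.04, [0, 0, 0.055], 0],
    [0.04, [0, 0, 0.055], 0],
  ],
)

```text
time_s: 22.35
tool_pos: [0.6083, 0.264, 0.1016]
tcp_rot: [-3.14, 0.0, 1.735]
wrist_force: [-0.7, -0.1, 0.0]
width: 0.0461
finger_force: 15.0
```

```bash
python3 - <<'E'
from h import *
delta([.611,.2638,.087],np.pi/2+np.radians(9.4))
E
```

```text
now [0.6083 0.264  0.1016] yaw 1.735 q6 0.23 -> d [-0.0007  0.0027  0.0146] turn -0.0
```

>>> send_path(
  rows=[
    [0.04, [-0.0005, 0.002, 0.006], 0],
    [0.04, [-0.0005, 0.002, 0.011], 0],
    [0.04, [-0.0005, 0.002, 0.013], 0],
    [0.04, [-0.0005, 0.002, 0.0145], 0],
    [0.04, [-0.0005, 0.002, 0.0145], 0],
  ],
)

```text
time_s: 22.85
tool_pos: [0.6108, 0.264, 0.0878]
tcp_rot: [3.142, -0.0, 1.735]
wrist_force: [0.0, -0.1, 0.8]
width: 0.0458
finger_force: 15.0
```

>>> send_path(
  rows=[
    [0.04, [0, 0, 0.001], 0],
    [0.04, [0, 0, 0.001], 0],
  ],
)

```text
time_s: 23.05
tool_pos: [0.6109, 0.2641, 0.0873]
tcp_rot: [3.141, -0.0, 1.735]
wrist_force: [-1.5, -1.1, 3.8]
width: 0.0459
finger_force: 15.0
```

>>> send_path(
  rows=[
    [0.06, [0, 0, 0], 0],
    [0.06, [0, 0, 0], 0],
    [0.06, [0, 0, -0.01], 0],
    [0.06, [0, 0, -0.04], 0],
    [0.06, [0, 0, -0.085], 0],
    [0.06, [0, 0, -0.13], 0],
    [0.06, [0, 0, -0.175], 0],
    [0.06, [0, 0, -0.215], 0],
    [0.06, [0, 0, -0.22], 0],
  ],
)

```text
time_s: 23.95
tool_pos: [0.6129, 0.2649, 0.3138]
tcp_rot: [3.131, -0.002, 1.735]
wrist_force: [0.7, 0.3, 0.5]
width: 0.0602
finger_force: 0.0
```

```bash
python3 - <<'E'
from h import *
delta([.5212,-.1049,.31],1.626)
E
```

```text
now [0.6129 0.2649 0.3138] yaw 1.735 q6 0.23 -> d [-0.3499 -0.1509  0.0014] turn 0.109
```

In the tool's units: 0.109 rad / 2 = 0.0545.

>>> send_path(
  rows=[
    [0.06, [-0.042, -0.018, 0], 0.01],
    [0.06, [-0.084, -0.036, 0], 0.02],
    [0.06, [-0.126, -0.054, 0], 0.03],
    [0.06, [-0.168, -0.072, 0], 0.04],
    [0.06, [-0.21, -0.09, 0], 0.05],
    [0.06, [-0.252, -0.108, 0], 0.0545],
    [0.06, [-0.294, -0.126, 0], 0.0545],
    [0.06, [-0.33, -0.142, 0], 0.0545],
    [0.06, [-0.35, -0.151, 0.01], 0.0545],
    [0.06, [-0.35, -0.151, 0.05], 0.0545],
    [0.06, [-0.35, -0.151, 0.095], 0.0545],
    [0.06, [-0.35, -0.151, 0.14], 0.0545],
  ],
)

```text
time_s: 25.15
tool_pos: [0.5187, -0.1063, 0.1656]
tcp_rot: [3.14, 0.0, 1.625]
wrist_force: [0.4, -0.6, 0.3]
width: 0.06
finger_force: 0.0
```

>>> send_path(
  rows=[
    [0.056, [0, 0, 0.03], 0],
    [0.056, [0, 0, 0.04], 0],
    [0.056, [0, 0, 0.04], 0],
    [0.056, [0, 0, 0.04], 0],
  ],
)

```text
time_s: 25.55
tool_pos: [0.5197, -0.106, 0.1277]
tcp_rot: [3.14, 0.0, 1.626]
wrist_force: [0.3, 0.8, -0.1]
width: 0.0562
finger_force: 0.0
```

```bash
python3 - <<'E'
from h import *
c=vision.camera_params('wrist');p,d=vision.snapshot('wrist');cv2.imwrite('pics/w7.png',p)
delta([.5212,-.1049,.102],1.626)
E
```

```text
now [ 0.52   -0.1061  0.1282] yaw 1.626 q6 -0.28 -> d [0.0011 0.0012 0.0262] turn -0.0
```

>>> send_path(
  rows=[
    [0.056, [0.001, 0.001, 0.01], 0],
    [0.056, [0.001, 0.001, 0.018], 0],
    [0.056, [0.001, 0.001, 0.023], 0],
    [0.056, [0.001, 0.001, 0.0255], 0],
    [0.056, [0.001, 0.001, 0.0255], 0],
  ],
)

```text
time_s: 26.1
tool_pos: [0.5196, -0.1048, 0.1007]
tcp_rot: [-3.141, -0.0, 1.626]
wrist_force: [0.1, 0.4, 0.5]
width: 0.0561
finger_force: 0.0
```

>>> send_path(
  rows=[
    [0.04, [0, 0, 0], 0],
    [0.04, [0, 0, 0], 0],
    [0.04, [0, 0, 0], 0],
  ],
  force=15,
)

```text
time_s: 26.4
tool_pos: [0.52, -0.1049, 0.1013]
tcp_rot: [3.141, 0.0, 1.626]
wrist_force: [-0.1, 0.2, -0.6]
width: 0.046
finger_force: 15.0
```

>>> send_path(
  rows=[
    [0.04, [0, 0, -0.008], 0],
    [0.04, [0, 0, -0.02], 0],
    [0.04, [0, 0, -0.05], 0],
    [0.04, [0, 0, -0.09], 0],
    [0.04, [0, 0, -0.13], 0],
    [0.04, [0, 0, -0.17], 0],
    [0.04, [0, 0, -0.18], 0],
  ],
)

```text
time_s: 27.1
tool_pos: [0.5216, -0.1052, 0.2867]
tcp_rot: [3.133, 0.002, 1.626]
wrist_force: [1.2, 0.0, -1.5]
width: 0.0456
finger_force: 15.0
```

```bash
python3 - <<'E'
from h import *
delta([.41,-.40,.285],np.pi/2+np.radians(-10.9))
E
```

```text
now [ 0.5216 -0.1052  0.2867] yaw 1.626 q6 -0.28 -> d [-0.2882 -0.1277  0.0013] turn 0.245
```

In the tool's units: 0.245 rad / 2 = 0.1225.

>>> send_path(
  rows=[
    [0.04, [-0.04, -0.018, 0], 0.02],
    [0.04, [-0.08, -0.036, 0], 0.04],
    [0.04, [-0.12, -0.053, 0], 0.06],
    [0.04, [-0.16, -0.071, 0], 0.08],
    [0.04, [-0.2, -0.089, 0], 0.1],
    [0.04, [-0.24, -0.106, 0], 0.1225],
    [0.04, [-0.275, -0.122, 0], 0.1225],
    [0.04, [-0.288, -0.1277, 0], 0.1225],
    [0.04, [-0.288, -0.1277, 0], 0.1225],
    [0.04, [-0.288, -0.1277, 0], 0.1225],
  ],
)

```text
time_s: 28.1
tool_pos: [0.4082, -0.3984, 0.2808]
tcp_rot: [-3.141, -0.001, 1.381]
wrist_force: [-0.2, 0.1, -0.6]
width: 0.0459
finger_force: 15.0
```

```bash
python3 - <<'E'
from tray import *
g,a=tray('banded',423,-345,-10.9)
delta([g[0]/1000,g[1]/1000,.097],a+np.pi/2)
E
```

```text
banded [ 423.1 -345.3] -10.81 rms in 2.38 637 goal [ 419.4 -365. ]
now [ 0.4085 -0.398   0.2809] yaw 1.382 q6 -0.6 -> d [0.0344 0.0046 0.184 ] turn -0.0
```

View pics/banded_fit.png

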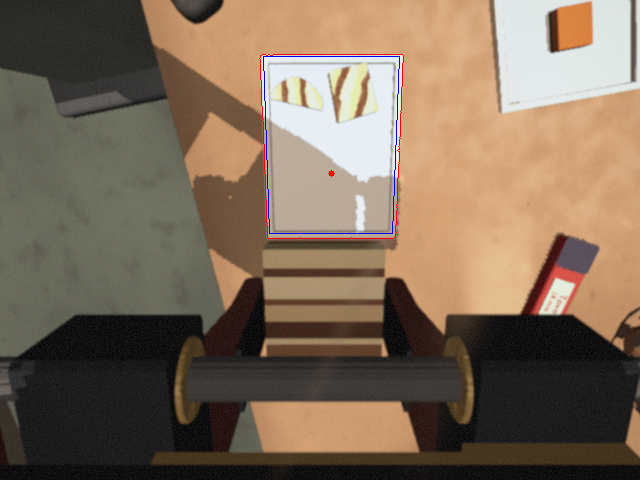

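The banded tray fit is good, with the goal at (331,173). I'll place the banded slab.

>>> send_path(
  rows=[
    [0.04, [0.017, 0.0023, 0.04], 0],
    [0.04, [0.0344, 0.0046, 0.08], 0],
    [0.04, [0.0344, 0.0046, 0.12], 0],
    [0.04, [0.0344, 0.0046, 0.16], 0],
    [0.04, [0.0344, 0.0046, 0.178], 0],
    [0.04, [0.0344, 0.0046, 0.183], 0],
    [0.04, [0.0344, 0.0046, 0.183], 0],
    [0.04, [0.0344, 0.0046, 0.183], 0],
  ],
)

```text
time_s: 28.95
tool_pos: [0.4202, -0.3665, 0.0994]
tcp_rot: [3.14, 0.001, 1.382]
wrist_force: [0.2, -0.6, -1.1]
width: 0.0458
finger_force: 15.0
```

```bash
python3 - <<'E'
from h import *
delta([.4194,-.365,.0865],np.pi/2+np.radians(-10.81))
E
```

```text
now [ 0.4202 -0.3665  0.0994] yaw 1.382 q6 -0.55 -> d [ 0.0013 -0.0011  0.0129] turn -0.0
```

>>> send_path(
  rows=[
    [0.04, [0.001, -0.001, 0.005], 0],
    [0.04, [0.001, -0.001, 0.009], 0],
    [0.04, [0.001, -0.001, 0.0115], 0],
    [0.04, [0.001, -0.001, 0.0125], 0],
    [0.04, [0.001, -0.001, 0.0125], 0],
  ],
)

```text
time_s: 29.45
tool_pos: [0.4184, -0.3654, 0.0863]
tcp_rot: [3.142, -0.0, 1.381]
wrist_force: [-1.8, 2.2, 6.5]
width: 0.0459
finger_force: 15.0
```

>>> send_path(
  rows=[
    [0.04, [0, 0, 0.001], 0],
    [0.04, [0, 0, 0.001], 0],
  ],
)

```text
time_s: 29.65
tool_pos: [0.4184, -0.3655, 0.086]
tcp_rot: [-3.142, 0.0, 1.381]
wrist_force: [-3.1, 2.1, 15.0]
width: 0.0457
finger_force: 15.0
```

>>> send_path(
  rows=[
    [0.04, [0, 0, -0.0015], 0],
    [0.06, [0, 0, -0.0015], 0],
    [0.06, [0, 0, -0.0015], 0],
    [0.06, [0, 0, -0.01], 0],
    [0.06, [0, 0, -0.04], 0],
    [0.06, [0, 0, -0.085], 0],
    [0.06, [0, 0, -0.13], 0],
    [0.06, [0, 0, -0.17], 0],
    [0.06, [-0.04, 0, -0.2], 0],
    [0.06, [-0.09, 0, -0.2], 0],
    [0.06, [-0.14, 0, -0.2], 0],
  ],
)

```text
time_s: 30.75
tool_pos: [0.3922, -0.5044, 0.2873]
tcp_rot: [3.139, 0.002, 1.382]
wrist_force: [1.3, 0.2, -1.0]
width: 0.0602
finger_force: 0.0
```

>>> send_path(
  rows=[
    [0.06, [-0.03, 0, 0], 0],
    [0.06, [-0.03, 0, 0], 0],
    [0.06, [-0.03, 0, 0], 0],
  ],
)

```text
time_s: 31.05
tool_pos: [0.3858, -0.5322, 0.2844]
tcp_rot: [-3.141, -0.001, 1.38]
wrist_force: [0.6, 0.6, 0.4]
width: 0.0602
finger_force: 0.0
```

```bash
python3 - <<'E'
from h import *
p,d=vision.snapshot('side');cv2.imwrite('pics/s3.png',p);np.save('pics/s3.npy',d);c=vision.camera_params('side');W=cloud(d,c)
p=p.copy()
for n,x,y in(('amber',.6206,-.2888),('jade',.4391,.3193),('dark',.611,.2638),('banded',.4194,-.365)):
    u,v=proj([x,y,.017],c).round().astype(int)
    q=np.zeros((480,640),bool);q[v-22:v+23,u-32:u+33]=1;q&=(W[...,2]>.013)&(np.hypot(W[...,0]-x,W[...,1]-y)<.045);Q=W[q]
    r=cv2.minAreaRect((Q[:,:2]*1000).astype(np.float32));print(n,np.round(r[0],1),np.round(r[1],1),round(r[2],1),'z',np.percentile(Q[:,2],[10,50,90]).round(4),'goal',x,y)
cv2.imwrite('pics/s3c.png',cv2.resize(p[120:480,180:440],None,fx=1.6,fy=1.6,interpolation=2))
E
```

```text
amber [ 621.  -288.9] [26.4 32.3] 0.1 z [0.016  0.0181 0.0198] goal 0.6206 -0.2888
jade [437.3 321.3] [25.5 34.2] 10.5 z [0.0152 0.0181 0.0204] goal 0.4391 0.3193
dark [610.1 265.7] [46.3 56.4] 10.5 z [0.0159 0.0184 0.0202] goal 0.611 0.2638
banded [ 420.3 -355.4] [34.5 46.2] 80.2 z [0.0168 0.0183 0.0198] goal 0.4194 -0.365
```

View pics/s3c.png

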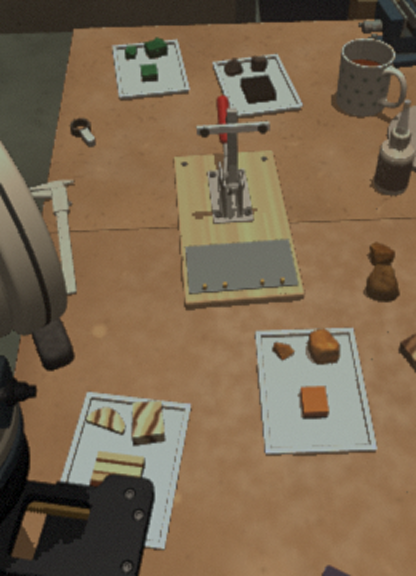

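All four slabs lie flat in the middle of their own trays; the gripper hides part of the banded one. The clamp arm stands open. I'll check the handle angle once and hand in.

```bash
python3 - <<'E'
from h import *
p=cv2.imread('pics/s3.png');W=cloud(np.load('pics/s3.npy'),vision.camera_params('side'));hsv=cv2.cvtColor(p,cv2.COLOR_BGR2HSV)
m=np.zeros((480,640),bool);m[170:215,305:330]=1;m&=((hsv[...,0]<6)|(hsv[...,0]>170))&(hsv[...,1]>150)&(W[...,2]>.05)&(W[...,2]<.13)
Q=W[m]; px=-(Q[:,1]+.0217); a=np.arctan2(-.051-px,Q[:,2]-.041)
# visible points lie on the near upper surface, about 8 mm off the axis
r=np.hypot(-.051-px,Q[:,2]-.041);print(len(Q),'q about',(np.median(a+np.arcsin(.0085/r))+.25).round(3),Q.max(0))
E
```

```text
107 q about 1.203 [0.55302581 0.11559372 0.11248584]
```

```bash
python3 -c "
from workcell import ticket
print(ticket.sign_off())"
```

```text
the job is handed in; nothing more can be done
None
```

The job is handed in at about 31 s on the clock: the clamp handle is fully back (about 1.20 rad) with the arm standing open, and all four slabs lie flat, stone face up, in the middle of their matching trays; amber, jade and dark were measured in the final picture about 3 mm or less from their goals, while the banded slab was partly hidden there and is judged from where it was released.

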